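Set the blade gap of a rib thicknesser with a gap gauge

ROBOT

A 6-joint arm with a two-finger parallel gripper is mounted at the origin on the work surface. World frame = base frame: x ahead of the robot, y to its left, z up, the work surface at z = 0. Lengths are in m, angles in rad, forces in N, time in s.
With the tool pointing down it reaches from about 0.275 to 0.775 m from the base axis. Payload 14.6 kg.
Tool frame: the origin (TCP) lies midway between the tips of the shut fingers; the grasp point (between the pads) lies 19 mm behind it; z points along the fingers, y is the direction in which the jaws open and shut (so a half turn about z gives the same grasp; the last joint's range is limited). The gripper opens to 85 mm and grips with 20 to 120 N. Pads are 22 mm wide; open, the fingers measure 114 mm over their backs; the gripper's body (76 mm by 85 mm) begins 54 mm behind the grasp point. The pads swing forward as they close: fully open they stand 13 mm farther back than shut.
Start: joints at [-1.328, 0.263, -0.048, 1.259, 0, 1.415], TCP at [0.203, -0.484, 0.231] pointing down, gripper open.
Joint ranges: [-2.65, 2.65], [-0.89, 1.7], [-1.18, 1.37], [-2.13, 2.11], [-1.35, 1.29], [-3.14, 3.14]. Speed limits (rad/s): [1.89, 1.89, 2.57, 2.79, 3.14, 3.14].

INTERFACE

Orientations are given as a unit quaternion [x, y, z, w].
In Python, from station import robot gives the robot as it stands. The module is installed in compiled form; this text tells all that it offers.
- The arm moves only by the tool drive_tool, never from a script. Its argument "rows" is a list of rows, each a list of 5 numbers: the finger opening in m, from 0 to 0.0854, then the shift along the tool's x, y, z in m, then the turn about the tool's z in rad. In form: [[jaw, x, y, z, roll], ...]. A call has 1 to 5 rows; each row shifts and turns the commanded pose from where the row before left it, along the tool's axes as they then stand; what a row does not reach is not made up. A row lasts 1/10 s, in which the tool goes at most 50 mm and 8.59 degrees, less where a joint would pass 70% of its speed; a pose out of reach is approached as far as the arm can. A call with a gripper value outside its range is refused whole. The fingers move at their own pace and stop on an object; "newtons" is the grip in N (left out, the last holds). Time passes only in rows, so rows that do not move let the fingers close. It gives the time, the measured TCP pose, the force and the opening at its end, in the units of the state.
- robot.observe(): the state, without advancing time (a new reading comes with each control period).
- robot.snapshot(name): name is "scene" or "top"; returns the picture (420x560x3 uint8, red, green, blue); there is no depth.
- robot.camera_model(name): a dict with "fov_y" (degrees; the focal length in pixels is half the picture's height over the tangent of half this angle, whatever the lens; pixels are square), "cx", "cy" (the principal point, pixels), "dist" ([k1, k2, p1, p2, k3] as OpenCV has them; the pictures are not rectified), "position" and "orientation" of the camera in the world. Camera axes: x right, y up, looking along -z (the intrinsics and any distortion apply to the point x, -y, -z); pixel columns grow to the right and rows downward; lengths in m; the calibration is good to about 2 mm. A picture is of the moment at which its call begins. camera_model takes no time and is no camera call.
- robot.finish_job(): hands the job in, once; it reports no verdict.
The state is a dict: "time_s": time; "joint_positions": joint angles; "joint_velocities": joint speeds; "joint_efforts": joint torques, N m; "ee_pos": TCP position; "ee_rot": TCP orientation; "force": force on the tool from outside, world axes, zero at the start; "moment": the same for the moment, N m; "finger_gap": finger opening in m.
Only numpy, scipy, OpenCV 4.12 (cv2) and the standard library are available. Lean on these libraries where they do the work, as an engineer would, in place of code of your own. Each camera call takes 0.05 s, during which the arm holds its last target.

TASK

On the violin maker's rib thicknesser, slide the blade of the wooden-handled gap gauge flat along the bed and under the scraper blade until its tip meets the stop. Then turn the wing screw on top clockwise until the scraper blade just drags on the gauge (a light nip of about 10 N, not a hard clamp), and leave the gauge sitting in the gap with the hand off everything. Leave the other loose things on the bench where they are.

Things in the scene. Friction and masses are not known exactly. Their poses are not given: they have to be found in the camera images.
- thicknesser: Rib thicknesser, fixed: wooden base with a dark steel bridge over it. Origin on the bench under the scraper blade's middle; x the way the gauge slides in, from the long open end to the stop, z up. Bed top at z = 20 mm, x -190 to 60, y -75 to 75 mm. Bridge (36 mm in x, 130 in y): top z = 85 mm, underside 67; two posts leave y -41 to 41 mm free.
- bed_stop (a point): Point on the bed's top (z = 20 mm) at the middle of the face of the stop, a steel bar 60 mm wide and 14 mm tall; the face is 30 mm beyond the scraper blade's edge. Axes as the thicknesser's.
- carriage: Blade carriage under the bridge; carries the scraper blade (56 mm wide) in a holder sprung at 7 N/mm. The blade is clamped at an unknown height: this pose does not tell the gap; with the gauge in, 2 to 11 mm of air remain above it at the start. Just dragging = blade pressing on the gauge with 5 to 15 N (aim for 10); over 22 N spoils the edge.
- screw_wing (a point): Centre of the wing of the adjusting screw, on its vertical axis over the bridge's middle, 113 mm above the bench. The wing is an upright brass bar 46 mm long (x axis), 14 mm thick (y axis), 30 mm tall, on a hub 14 mm high on the bridge's top. Both ends are alike.
- screw (a joint): Screw angle, rad, 0 (open end) to 4.2, growing clockwise seen from above: that lowers the blade, 4 mm per rad (steep thread). Once the blade touches the gauge the nip grows some 26 N per rad. Turning takes a steady 0.11 N m of friction, and each newton of nip adds 0.004 N m (0.04 at 10 N). Stays where it is left.
- gauge_handle (a point): Centre (half-way up) of the gauge's dark wooden handle, 46 mm long (x axis, towards the blade), 16 mm thick (y axis), 44 mm tall; 22 mm above the gauge's underside. Grasp it across its 16 mm. The gauge weighs about 120 g.
- gauge_tip (a point): Middle of the front edge of the gauge's flat blade, at its underside; x axis from handle to tip. The blade is a steel plate 6 mm thick, 30 mm wide, its underside flush with the handle's, 115 mm long outside the handle; the tip is 138 mm ahead of the handle's centre.
- tape_roll: Bystander, to be left alone. A roll of paper tape, 84 mm across, 25 mm tall; origin under its centre.
- glue: Bystander, to be left alone. A white bottle, 52 mm across, 140 mm tall; origin under its centre.
- plane: Bystander, to be left alone. A small block plane, 130 x 42 mm, 50 mm tall; origin under its middle.
- bridge_blank: Bystander, to be left alone. A pale wood blank 45 x 36 x 8 mm; origin under its centre.
- corner_block: Bystander, to be left alone. A pale wood block 34 x 26 x 32 mm; origin under its centre.
- spool_clamp: Bystander, to be left alone. An upright wooden spool clamp, 34 mm across, 102 mm tall; origin under its centre.
- screwdriver: Bystander, to be left alone. A wooden-handled screwdriver lying flat; origin under its middle.
Mind the look-alikes: they are no part of the job. Leave any blue or red look-alike of the part that bears gauge_handle alone.

How it is judged:
By the outcome, as a careful person would: the job done as asked, in the order asked, and still so for the second after the job is handed in, with the robot touching nothing.
It also fails if it takes over 64 s, if anything falls off the work surface, if the arm or the gripper's body presses on something with over 40 N, if the wrist force passes 120 N, or if a joint passes its speed limit or range.

## Working session

There is one attempt and no reset: what is moved stays moved. The work goes in short steps, Python scripts to look and compute and a tool call to move; the robot and the scene stay as the last step left them, time stands still between calls to the robot, and variables do not carry over. Pictures are saved under pics/ and viewed, and the job is handed in when it is done.

Besides the shell and the picture viewer there is one more tool, called after "Call:" as name([rows], argument=value, ...), one row to a line, values as JSON. drive_tool: Moves the arm, as the interface text tells. Its arguments: {"type":"object","properties":{"rows":{"type":"array","items":{"type":"array","items":{"type":"number"}}},"newtons":{"type":"number"}},"required":["rows"]}

```bash
mkdir -p pics; python3 - <<'E'
from station import robot
import cv2
for n in("scene","top"):
    im=robot.snapshot(n); cv2.imwrite(f"pics/{n}0.png",im[:,:,::-1]); print(robot.camera_model(n))
print(robot.observe())
E
```

```text
{'fov_y': 43.33086890828712, 'cx': 286.3468900608536, 'cy': 208.2151807017561, 'dist': array([0.01397072, 0.        , 0.        , 0.        , 0.        ]), 'position': array([1.73804646, 0.49346392, 0.96992726]), 'orientation': array([0.25770673, 0.39075841, 0.74829826, 0.47004768])}
{'fov_y': 42.21883099672179, 'cx': 282.3890964088033, 'cy': 212.27845720842836, 'dist': array([-0.07996107,  0.        ,  0.        ,  0.        ,  0.        ]), 'position': array([ 0.36191404, -0.02644548,  1.3511788 ]), 'orientation': array([ 0.05689035, -0.05203326, -0.69802941,  0.71190657])}
{'time_s': 0.1, 'joint_positions': array([-1.32829765e+00,  2.63485071e-01, -4.88449720e-02,  1.25938048e+00,
        1.17128387e-05,  1.41547129e+00]), 'joint_velocities': array([-0.00050881, -0.00078837,  0.00329586, -0.00135997,  0.00081101,
        0.00133814]), 'joint_efforts': array([ 3.86035492e-03, -6.38576317e+01,  3.85064399e+01,  9.96528572e-03,
       -4.09521999e-05,  2.27204708e-05]), 'ee_pos': array([ 0.2033234 , -0.48378598,  0.23087846]), 'ee_rot': array([ 9.80282076e-01,  1.97602739e-01, -1.40662686e-05, -4.56918689e-04]), 'force': array([ 0.40599912,  0.13778193, -0.32009166]), 'moment': array([0.0514706 , 0.0636013 , 0.00891267]), 'finger_gap': 0.08526749539226652}
```

View pics/scene0.png

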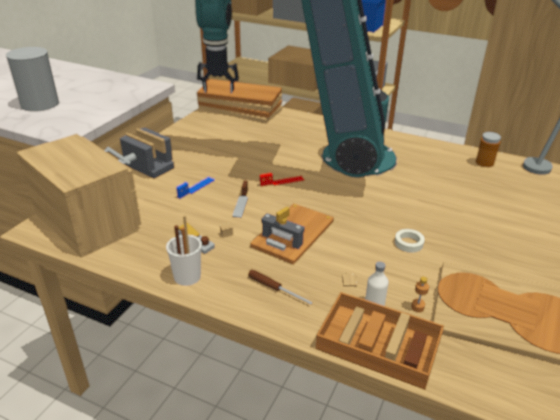

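View pics/top0.png

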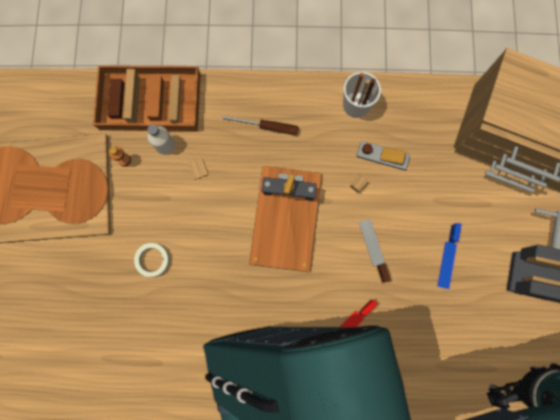

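The top view shows three gauge-like parts: blue (450,255), red (360,315), and a steel blade with a dark wooden handle, blade tip about (367,222) and handle about (382,271). The steel one fits the description. The thicknesser is at about (287,220) with its stop at the top, and the brass wing is at about (290,184). I'll confirm with enlarged crops.

```bash
cat > h.py <<'E'
import numpy as np, cv2
from scipy.spatial.transform import Rotation as R
from station import robot
def model(n):
    m=robot.camera_model(n); f=210/np.tan(np.radians(m['fov_y']/2))
    K=np.array([[f,0,m['cx']],[0,f,m['cy']],[0,0,1.]])
    return K,np.array(m['dist']),np.array(m['position']),R.from_quat(m['orientation']).as_matrix()@np.diag([1,-1,-1.])
def ray(n,uv):
    K,d,p,Rm=model(n); x=cv2.undistortPoints(np.array(uv,float).reshape(-1,1,2),K,d)[:,0]
    v=np.c_[x,np.ones(len(x))]@Rm.T
    return p,v
def plane(n,uv,z):
    p,v=ray(n,uv); return p+v*((z-p[2])/v[:,2])[:,None]
def proj(n,X):
    K,d,p,Rm=model(n); X=np.atleast_2d(np.array(X,float))
    rv=cv2.Rodrigues(Rm.T)[0]; return cv2.projectPoints(X.reshape(-1,1,3),rv,-Rm.T@p,K,d)[0][:,0]
E
python3 - <<'E'
import cv2
t=cv2.imread('pics/top0.png')
def c(im,x0,y0,x1,y1,k,n): cv2.imwrite(n,cv2.resize(im[y0:y1,x0:x1],None,fx=k,fy=k,interpolation=cv2.INTER_CUBIC))
c(t,240,160,330,280,5,'pics/c1.png'); c(t,340,210,410,290,7,'pics/c2.png')
s=cv2.imread('pics/scene0.png')
c(s,220,170,345,265,6,'pics/c3.png')
E
```

```text
(no output)
```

View pics/c1.png

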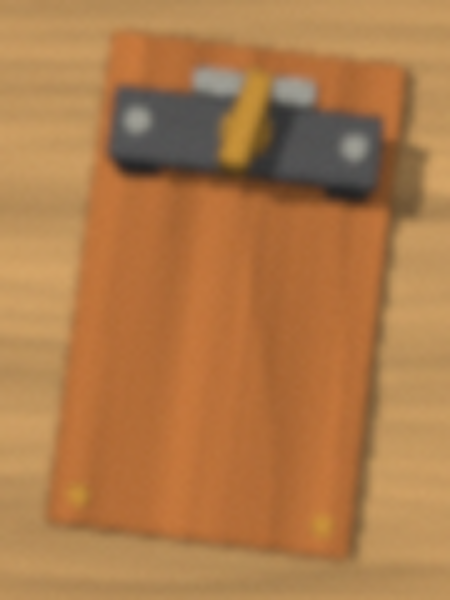

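View pics/c2.png

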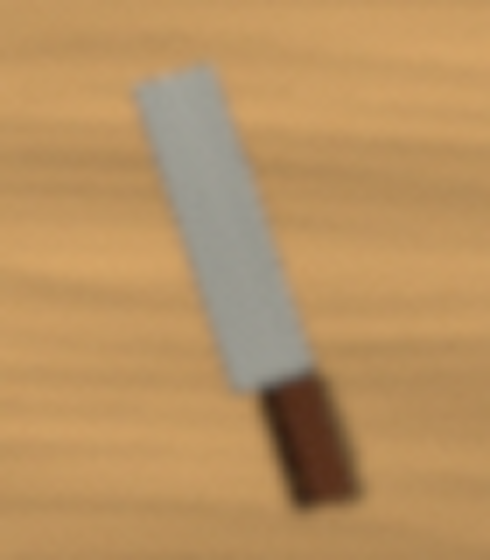

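View pics/c3.png

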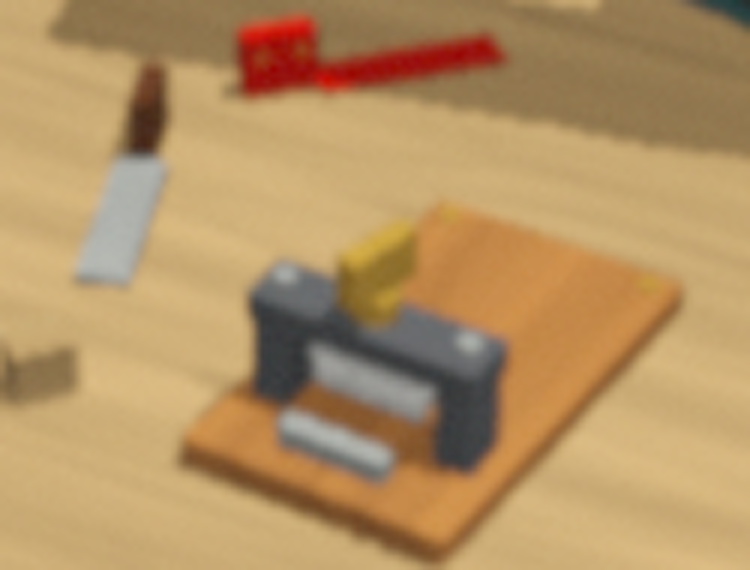

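```bash
cat > fit.py <<'E'
from h import *
from scipy.optimize import least_squares
def un(c,k,x0,y0): return (np.array(c,float)+.5)/k-.5+[x0,y0]
def T(p,X):
    c,s=np.cos(p[2]),np.sin(p[2]); X=np.array(X,float)
    return np.c_[p[0]+c*X[:,0]-s*X[:,1],p[1]+s*X[:,0]+c*X[:,1],X[:,2]]
def fit(obs,p0):
    f=lambda p:np.concatenate([(proj(n,T(p,X))-uv).ravel() for n,X,uv in obs])
    r=least_squares(f,p0); print('p',r.x.round(4),'res'); 
    for n,X,uv in obs: print(n,(proj(n,T(r.x,X))-uv).round(1).tolist())
    return r.x
if __name__=='__main__':
    # thicknesser: frame x~+world x, y=+world y (image left)
    top=un([[112,32],[407,66],[350,556],[50,522]],5,240,160)
    X=[[.06,.075,.02],[.06,-.075,.02],[-.19,-.075,.02],[-.19,.075,.02]]
    sc=un([[183,450],[440,553],[683,290],[440,202]],6,220,170)
    Xs=[[.06,-.075,.02],[.06,.075,.02],[-.19,.075,.02],[-.19,-.075,.02]]
    p0=[.55,0,0]
    for o in ([('top',X,top)],[('scene',Xs,sc)],[('top',X,top),('scene',Xs,sc)]): p=fit(o,p0)
    print('bridge top corners etc', proj('top',T(p,[[.018,.065,.085],[.018,-.065,.085],[-.018,-.065,.085],[-.018,.065,.085]]))*5-[1200,800])
    print('stop',T(p,[[.03,0,.02]]))
    # gauge frame at tip
    t=un([[137,88],[212,64],[315,370],[235,392],[358,495]],7,340,210)
    X=[[0,.015,.006],[0,-.015,.006],[-.115,-.015,.006],[-.115,.015,.006],[-.161,-.008,.044]]
    s=un([[77,280],[128,283],[168,160],[122,155]],6,220,170)
    Xs=[[0,-.015,.006],[0,.015,.006],[-.115,.015,.006],[-.115,-.015,.006]]
    for o in ([('top',X,t)],[('scene',Xs,s)],[('top',X,t),('scene',Xs,s)]): g=fit(o,[.5,-.2,0])
    print('handle',T(g,[[-.138,0,.022]]), 'handle wrt thick tip:')
    # wing top at z .128
    w=un([[248,72],[270,73],[248,168],[220,165]],5,240,160)
    X=[[.023,.007,.128],[.023,-.007,.128],[-.023,-.007,.128],[-.023,.007,.128]]
    ws=un([[415,225],[418,262],[345,300],[338,262]],6,220,170)
    fit([('top',X,w)],[.5,0,0])
E
python3 fit.py
```

```text
p [ 0.62   -0.0298 -0.0991] res
top [[-0.2, -0.7], [0.2, -0.6], [0.5, 0.9], [-0.5, 0.4]]
p [ 0.6285 -0.0232 -0.1003] res
scene [[-1.0, -0.6], [0.8, 0.0], [0.6, 0.1], [-0.3, 0.4]]
p [ 0.6215 -0.028  -0.0988] res
top [[-0.9, -1.3], [-0.5, -1.2], [-0.2, 0.2], [-1.2, -0.3]]
scene [[-1.3, -2.3], [0.3, -1.9], [-0.1, -1.5], [-0.9, -1.0]]
bridge top corners etc [[109.33271522  78.52064783]
 [380.63879157 109.94602488]
 [372.36572138 183.9129097 ]
 [ 99.87020963 152.17870996]]
stop [[ 0.65136373 -0.03094717  0.02      ]]
p [ 0.5551 -0.2204  0.3163] res
top [[-0.4, -0.3], [0.2, -0.4], [0.1, -0.1], [0.0, 0.4], [0.1, 0.3]]
p [ 0.5562 -0.2163  0.3121] res
scene [[-0.4, -0.7], [0.4, -0.4], [0.5, 0.6], [-0.6, 0.6]]
p [ 0.5548 -0.2191  0.3197] res
top [[-0.9, -0.2], [-0.3, -0.3], [-0.3, -0.0], [-0.3, 0.5], [-0.3, 0.3]]
scene [[-0.9, -1.2], [-0.1, -0.9], [-0.3, 0.1], [-1.4, 0.2]]
handle [[ 0.42376328 -0.26249589  0.022     ]] handle wrt thick tip:
p [ 0.6191 -0.0297 -0.2247] res
top [[-0.8, -0.7], [0.7, 0.5], [0.3, 0.6], [-0.1, -0.3]]
```

Confirmed: the grey steel blade with the brown handle is the gauge. The top crop c2 has its tip edge at (137,88)–(212,64). The fit gives tip (0.555,-0.220) and yaw 0.316. The thicknesser is at (0.620,-0.030) and yaw -0.099, with its open end towards the robot.

```bash
cat > go.py <<'E'
import sys
from h import *
# usage: go.py x y z yaw -> shift in tool axes after roll
def st():
    o=robot.observe(); M=R.from_quat(o['ee_rot']).as_matrix()
    return o,M,np.arctan2(M[1,0],M[0,0])
if __name__=='__main__':
    o,M,psi=st(); x,y,z,yaw=map(float,sys.argv[1:5])
    roll=psi-yaw; M2=M@R.from_euler('z',roll).as_matrix()
    d=np.array([x,y,z])-o['ee_pos']
    print('t',o['time_s'],'pos',o['ee_pos'].round(4),'yaw',psi.round(4),'F',o['force'].round(1),'M',o['moment'].round(2),'gap',o['finger_gap'].round(4))
    print('roll',roll.round(4),'shift old axes',(M.T@d).round(4),'after roll',(M2.T@d).round(4))
E
python3 go.py 0.4235 -0.263 0.10 0.316
```

```text
Traceback (most recent call last):
  File "go.py", line 11, in <module>
    print('t',o['time_s'],'pos',o['ee_pos'].round(4),'yaw',psi.round(4),'F',o['force'].round(1),'M',o['moment'].round(2),'gap',o['finger_gap'].round(4))
                                                                                                                               ^^^^^^^^^^^^^^^^^^^^^
AttributeError: 'float' object has no attribute 'round'
```

```bash
sed -i "s/o\['finger_gap'\].round(4)/round(o['finger_gap'],4)/" go.py; python3 go.py 0.4235 -0.263 0.10 0.316
```

```text
t 0.1 pos [ 0.2033 -0.4838  0.2309] yaw 0.3978 F [ 0.4  0.1 -0.3] M [0.05 0.06 0.01] gap 0.0853
roll 0.0818 shift old axes [ 0.2885 -0.1181  0.131 ] after roll [ 0.2779 -0.1413  0.131 ]
```

Call:
drive_tool([
  [0.085,0,0,0,0.082],
  [0.085,0.028,-0.014,0,0],
  [0.085,0.028,-0.014,0,0],
  [0.085,0.028,-0.014,0,0],
  [0.085,0.028,-0.014,0.01,0],
], newtons=40)

```text
time_s: 0.6
ee_pos: [0.2933, -0.3954, 0.2218]
ee_rot: [0.988, 0.157, 0.0, 0.001]
force: [0.5, -1.2, -0.5]
finger_gap: 0.0853
```

Call:
drive_tool([
  [0.085,0.028,-0.014,0.02,0],
  [0.085,0.028,-0.014,0.02,0],
  [0.085,0.028,-0.014,0.02,0],
  [0.085,0.028,-0.014,0.02,0],
  [0.085,0.028,-0.014,0.02,0],
])

```text
time_s: 1.1
ee_pos: [0.4044, -0.2848, 0.1204]
ee_rot: [0.988, 0.157, -0.0, -0.0]
force: [1.3, -0.3, -0.4]
finger_gap: 0.085
```

```bash
python3 go.py 0.4235 -0.263 0.010 0.316
```

```text
t 1.1 pos [ 0.4044 -0.2848  0.1204] yaw 0.3158 F [ 1.3 -0.3 -0.4] M [-0.03 -0.02 -0.01] gap 0.085
roll -0.0002 shift old axes [ 0.0249 -0.0148  0.1104] after roll [ 0.0249 -0.0148  0.1104]
```

Call:
drive_tool([
  [0.085,0.025,-0.015,0.01,0],
  [0.085,0,0,0.01,0],
])

```text
time_s: 1.3
ee_pos: [0.4241, -0.2616, 0.1004]
ee_rot: [0.987, 0.159, -0.0, -0.001]
force: [0.3, -0.8, 1.3]
finger_gap: 0.0849
```

```bash
python3 - <<'E'
from h import *
im=robot.snapshot('scene')[:,:,::-1]
cv2.imwrite('pics/s1.png',cv2.resize(im[100:260,170:330],None,fx=3.6,fy=3.6,interpolation=cv2.INTER_CUBIC))
im=robot.snapshot('top')[:,:,::-1]
cv2.imwrite('pics/t1.png',im)
E
python3 go.py 0.4235 -0.263 0.010 0.316
```

```text
t 1.4 pos [ 0.4224 -0.2632  0.1001] yaw 0.3171 F [-0.7  0.3  0.1] M [0.01 0.06 0.12] gap 0.0849
roll 0.0011 shift old axes [0.0012 0.0003 0.0901] after roll [0.0012 0.0003 0.0901]
```

View pics/s1.png

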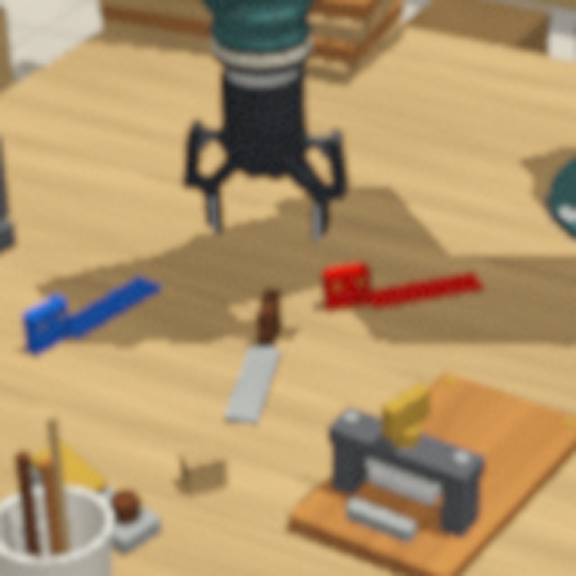

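View pics/t1.png

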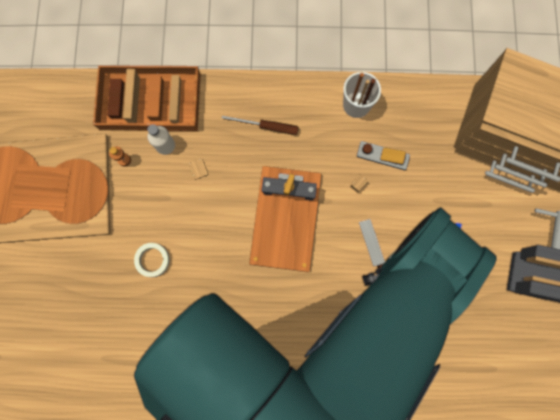

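```bash
python3 - <<'E'
from h import *
a=np.array([[325,298],[368,290],[333,308],[370,300],[370,268],[328,270]])/3.6+[170,100]
print('red base z0',plane('scene',a[2:4],0).round(3),'top z.044',plane('scene',a[4:6],.044).round(3))
c=np.array([.4235,-.263]);u=np.array([np.cos(.316),np.sin(.316)]);v=np.array([-u[1],u[0]])
for P in np.r_[plane('scene',a[2:4],0),plane('scene',a[4:6],.044)]: print(((P[:2]-c)@u).round(3),((P[:2]-c)@v).round(3))
E
```

```text
red base z0 [[ 0.348 -0.232  0.   ]
 [ 0.319 -0.206  0.   ]] top z.044 [[ 0.331 -0.201  0.044]
 [ 0.352 -0.235  0.044]]
-0.062 0.053
-0.082 0.086
-0.069 0.088
-0.059 0.049
```

Call:
drive_tool([
  [0.085,0.001,0,0.025,0],
  [0.085,0,0,0.025,0],
  [0.085,0,0,0.02,0],
  [0.085,0,0,0.014,0],
  [0.085,0,0,0.006,0],
])

```text
time_s: 1.9
ee_pos: [0.423, -0.2643, 0.0106]
ee_rot: [0.988, 0.157, -0.0, -0.0]
force: [0.7, 0.2, 0.6]
finger_gap: 0.0851
```

Call:
drive_tool([
  [0.01,0,0,0,0],
  [0.01,0,0,0,0],
  [0.01,0,0,0,0],
  [0.01,0,0,0,0],
  [0.01,0,0,0,0],
], newtons=40)

```text
time_s: 2.4
ee_pos: [0.4241, -0.2638, 0.0118]
ee_rot: [0.988, 0.157, 0.0, 0.0]
force: [-0.8, 0.3, 7.1]
finger_gap: 0.0156
```

Call:
drive_tool([
  [0.01,0,0,0,0],
  [0.01,0,0,0,0],
  [0.01,0,0,0,0],
])

```text
time_s: 2.7
ee_pos: [0.4241, -0.2638, 0.0118]
ee_rot: [0.988, 0.157, 0.0, 0.0]
force: [-0.5, 0.1, 6.3]
finger_gap: 0.0159
```

```bash
python3 go.py 0.4235 -0.263 0.010 0.316
```

```text
t 2.7 pos [ 0.4241 -0.2638  0.0118] yaw 0.316 F [-0.5  0.1  6.3] M [0.18 0.27 0.04] gap 0.0159
roll -0.0 shift old axes [-0.0003 -0.0009  0.0018] after roll [-0.0003 -0.0009  0.0018]
```

Call:
drive_tool([
  [0.01,0,0,-0.01,0],
  [0.01,0,0,-0.02,0],
  [0.01,0,0,-0.025,0],
  [0.01,0,0,-0.02,0],
  [0.01,0,0,-0.005,0],
])

```text
time_s: 3.2
ee_pos: [0.4246, -0.2643, 0.0936]
ee_rot: [0.988, 0.157, 0.001, 0.001]
force: [0.1, 0.8, -1.7]
finger_gap: 0.0157
```

```bash
python3 go.py 0.418 -0.0097 0.090 -0.099
```

```text
t 3.2 pos [ 0.4246 -0.2643  0.0936] yaw 0.3159 F [ 0.1  0.8 -1.7] M [-0.03  0.    0.04] gap 0.0157
roll 0.4149 shift old axes [ 0.0728 -0.244   0.0031] after roll [-0.0318 -0.2527  0.0031]
```

Call:
drive_tool([
  [0.01,0,0,0,0.138],
  [0.01,0,0,0,0.139],
  [0.01,0,0,0,0.138],
  [0.01,-0.003,-0.02,0,0],
  [0.01,-0.003,-0.024,0,0],
])

```text
time_s: 3.7
ee_pos: [0.4219, -0.2191, 0.0907]
ee_rot: [0.999, -0.05, -0.0, -0.0]
force: [0.1, -0.8, -0.8]
finger_gap: 0.0155
```

Call:
drive_tool([
  [0.01,-0.003,-0.03,0,0],
  [0.01,-0.004,-0.03,0,0],
  [0.01,-0.004,-0.03,0,0],
  [0.01,-0.004,-0.03,0,0],
  [0.01,-0.004,-0.03,0,0],
])

```text
time_s: 4.2
ee_pos: [0.4176, -0.0669, 0.0909]
ee_rot: [0.999, -0.05, -0.0, -0.0]
force: [0.6, -0.4, -1.7]
finger_gap: 0.0155
```

Call:
drive_tool([
  [0.01,-0.004,-0.03,0,0],
  [0.01,-0.003,-0.02,0,0],
  [0.01,0,-0.009,0,0],
  [0.01,0,0,0,0],
])

```text
time_s: 4.6
ee_pos: [0.417, -0.0081, 0.0911]
ee_rot: [0.999, -0.049, -0.0, -0.0]
force: [-0.5, -0.3, -0.6]
finger_gap: 0.0154
```

```bash
python3 - <<'E'
from h import *
im=robot.snapshot('scene')[:,:,::-1]
cv2.imwrite('pics/s2.png',cv2.resize(im[130:280,200:360],None,fx=5,fy=4.9999,interpolation=cv2.INTER_CUBIC)[:600*1+150])
im=robot.snapshot('top')[:,:,::-1]
cv2.imwrite('pics/t2.png',cv2.resize(im[150:330,210:410],None,fx=3,fy=3,interpolation=cv2.INTER_CUBIC))
E
python3 go.py 0.418 -0.0097 0.040 -0.099
```

```text
t 4.7 pos [ 0.4172 -0.0092  0.0911] yaw -0.0992 F [ 0.9  0.3 -1. ] M [0.   0.03 0.03] gap 0.0155
roll -0.0002 shift old axes [0.0008 0.0004 0.0511] after roll [0.0008 0.0004 0.0511]
```

View pics/t2.png

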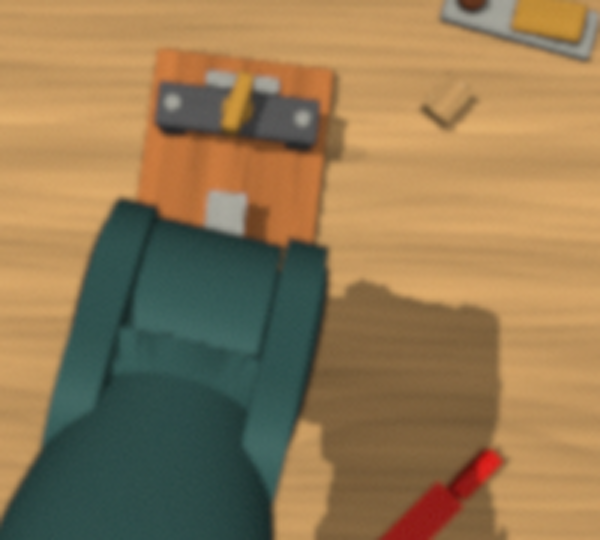

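```bash
python3 - <<'E'
import cv2
im=cv2.imread('pics/s2.png'); print(im.shape); cv2.imwrite('pics/s2b.png',cv2.resize(im,(640,600)))
E
```

```text
(750, 800, 3)
```

View pics/s2b.png

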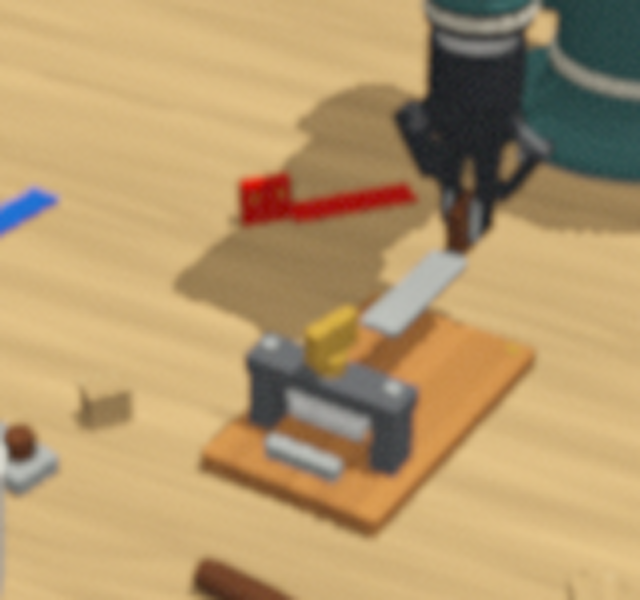

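The gauge is held level, with its tip at t2 crop px (207,192)–(246,196), heading for the gap. Next I'll check the tip in the thicknesser's frame.

```bash
python3 - <<'E'
from h import *
a=(np.array([[207,192],[246,196],[205,226],[244,234]])+.5)/3-.5+[210,150]
P=plane('top',a,.0853)
t=np.array([.620,-.0298]);th=-.099
u=np.array([np.cos(th),np.sin(th)]);v=np.array([-u[1],u[0]])
for q in P: print(q.round(4),((q[:2]-t)@u).round(4),((q[:2]-t)@v).round(4))
E
```

```text
[ 0.5551 -0.007   0.0853] -0.0668 0.0162
[ 0.5525 -0.0377  0.0853] -0.0664 -0.0145
[ 0.5282 -0.006   0.0853] -0.0937 0.0146
[ 0.5225 -0.0367  0.0853] -0.0964 -0.0165
```

Call:
drive_tool([
  [0.01,0,0,0.018,0],
  [0.01,0,0,0.018,0],
  [0.01,0,0,0.014,0],
  [0.01,0,0,0.005,0],
  [0.01,0,0,0,0],
])

```text
time_s: 5.2
ee_pos: [0.4168, -0.0093, 0.0359]
ee_rot: [0.999, -0.05, -0.001, -0.0]
force: [-0.3, -0.7, -0.4]
finger_gap: 0.0151
```

Call:
drive_tool([
  [0.01,0,0,0.002,0],
  [0.01,0,0,0.001,0],
  [0.01,0,0,0,0],
])

```text
time_s: 5.5
ee_pos: [0.4173, -0.0088, 0.0336]
ee_rot: [0.999, -0.05, 0.0, 0.0]
force: [0.2, -0.6, -0.5]
finger_gap: 0.0152
```

```bash
python3 go.py 0.418 -0.0097 0.0318 -0.099
```

```text
t 5.5 pos [ 0.4173 -0.0088  0.0336] yaw -0.0992 F [ 0.2 -0.6 -0.5] M [0.02 0.07 0.03] gap 0.0152
roll -0.0002 shift old axes [0.0008 0.0008 0.0018] after roll [0.0008 0.0008 0.0018]
```

Call:
drive_tool([
  [0.01,0,0.001,0.001,0],
  [0.01,0,0,0.001,0],
  [0.01,0,0,0.0005,0],
  [0.01,0,0,0,0],
])

```text
time_s: 5.9
ee_pos: [0.4171, -0.0098, 0.0316]
ee_rot: [0.999, -0.049, 0.0, 0.0]
force: [-6.1, 1.0, 22.5]
finger_gap: 0.0158
```

```bash
python3 go.py 0.418 -0.0097 0.0318 -0.099; python3 - <<'E'
from h import *
im=robot.snapshot('scene')[:,:,::-1]
cv2.imwrite('pics/s3.png',cv2.resize(im[160:270,230:350],None,fx=5,fy=5,interpolation=cv2.INTER_CUBIC))
E
```

```text
t 5.9 pos [ 0.4171 -0.0098  0.0316] yaw -0.099 F [-6.1  1.  22.5] M [0.14 1.08 0.03] gap 0.0158
roll -0.0 shift old axes [ 0.0009 -0.0002 -0.0002] after roll [ 0.0009 -0.0002 -0.0002]
```

View pics/s3.png

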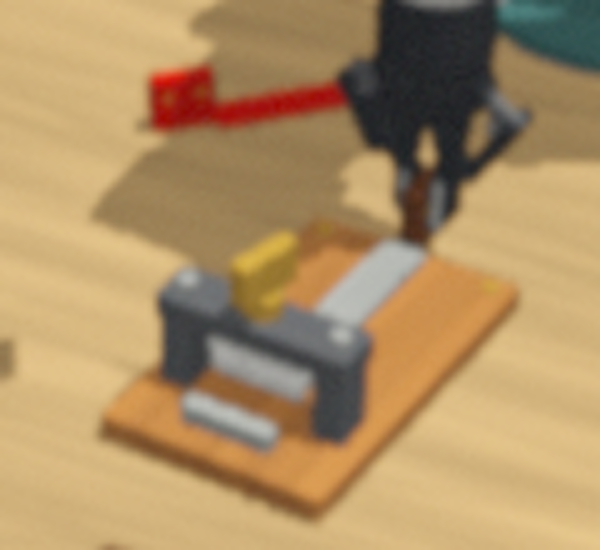

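```bash
python3 - <<'E'
from h import *
print(plane('scene',[[299,178.4],[303,179],[282,180]],.006).round(3))
E
```

```text
[[ 0.256 -0.134  0.006]
 [ 0.253 -0.12   0.006]
 [ 0.293 -0.183  0.006]]
```

Call:
drive_tool([
  [0.01,0,0,-0.001,0],
  [0.01,0,0,0,0],
])

```text
time_s: 6.15
ee_pos: [0.417, -0.0097, 0.0319]
ee_rot: [0.999, -0.05, 0.0, 0.0]
force: [-0.4, -1.0, -1.8]
finger_gap: 0.0156
```

Call:
drive_tool([
  [0.01,0.01,0,0,0],
  [0.01,0.015,0,0,0],
  [0.01,0.015,0,0,0],
  [0.01,0.01,0,0,0],
  [0.01,0,0,0,0],
])

```text
time_s: 6.65
ee_pos: [0.4683, -0.0149, 0.0318]
ee_rot: [0.999, -0.05, 0.001, 0.0]
force: [3.1, -0.5, 1.6]
finger_gap: 0.0153
```

Call:
drive_tool([
  [0.01,0.01,0,0,0],
  [0.01,0.015,0,0,0],
  [0.01,0.01,0,0,0],
  [0.01,0.004,0,0,0],
  [0.01,0,0,0,0],
])

```text
time_s: 7.15
ee_pos: [0.5058, -0.0185, 0.0318]
ee_rot: [0.999, -0.05, -0.0, -0.0]
force: [-1.3, 0.1, 5.1]
finger_gap: 0.0156
```

```bash
python3 go.py 0.5135 -0.0193 0.0318 -0.099; python3 - <<'E'
from h import *
im=robot.snapshot('scene')[:,:,::-1]
cv2.imwrite('pics/s4.png',cv2.resize(im[160:270,230:350],None,fx=5,fy=5,interpolation=cv2.INTER_CUBIC))
E
```

```text
t 7.15 pos [ 0.5058 -0.0185  0.0318] yaw -0.0991 F [-1.3  0.1  5.1] M [ 0.1   0.34 -0.01] gap 0.0156
roll -0.0001 shift old axes [ 0.0077  0.     -0.    ] after roll [ 0.0077  0.     -0.    ]
```

View pics/s4.png

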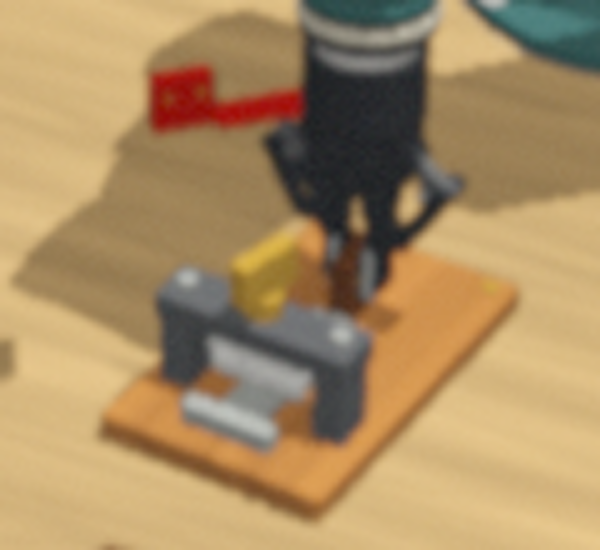

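The blade is under the scraper, with its tip just short of the stop at s4 (255,410). I'll creep forward until it touches.

Call:
drive_tool([
  [0.01,0.003,0,0,0],
  [0.01,0.002,0,0,0],
  [0.01,0.001,0,0,0],
  [0.01,0,0,0,0],
])

```text
time_s: 7.6
ee_pos: [0.5109, -0.019, 0.0318]
ee_rot: [0.999, -0.05, -0.001, -0.0]
force: [-5.3, 0.3, 9.3]
finger_gap: 0.0155
```

Call:
drive_tool([
  [0.01,0.001,0,0,0],
  [0.01,0,0,0,0],
])

```text
time_s: 7.8
ee_pos: [0.5119, -0.0191, 0.0318]
ee_rot: [0.999, -0.05, -0.001, -0.0]
force: [-6.6, 0.8, 9.4]
finger_gap: 0.0156
```

Call:
drive_tool([
  [0.01,0.001,0,0,0],
  [0.01,0,0,0,0],
])

```text
time_s: 8.0
ee_pos: [0.5119, -0.0191, 0.0318]
ee_rot: [0.999, -0.05, -0.001, -0.0]
force: [-12.1, 0.8, 15.4]
finger_gap: 0.0154
```

Call:
drive_tool([
  [0.01,0.001,0,-0.001,0],
  [0.01,0,0,0,0],
])

```text
time_s: 8.2
ee_pos: [0.512, -0.0189, 0.032]
ee_rot: [0.999, -0.05, -0.002, -0.0]
force: [-11.7, 1.8, 3.3]
finger_gap: 0.0156
```

```bash
python3 go.py 0.5135 -0.0193 0.0318 -0.099; python3 - <<'E'
from h import *
im=robot.snapshot('scene')[:,:,::-1]
cv2.imwrite('pics/s5.png',cv2.resize(im[210:260,250:310],None,fx=10,fy=10,interpolation=cv2.INTER_CUBIC))
E
```

```text
t 8.2 pos [ 0.512  -0.0189  0.032 ] yaw -0.0992 F [-11.7   1.8   3.3] M [ 0.25  1.93 -0.05] gap 0.0156
roll -0.0002 shift old axes [0.0015 0.0002 0.0002] after roll [0.0015 0.0002 0.0002]
```

View pics/s5.png

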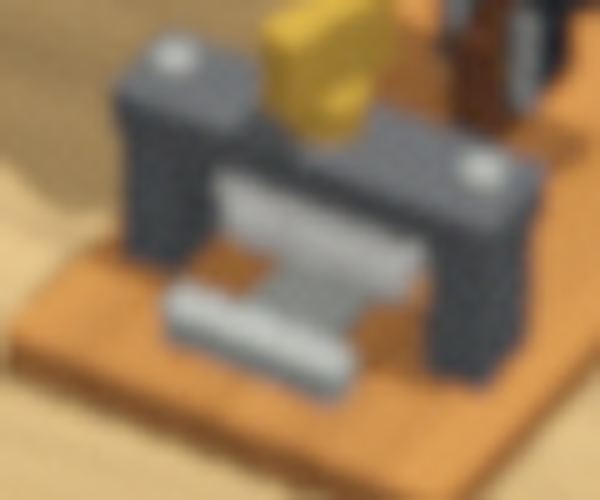

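Call:
drive_tool([
  [0.01,-0.001,0,0,0],
  [0.06,0,0,0,0],
  [0.06,0,0,0,0],
  [0.06,0,0,0,0],
])

```text
time_s: 8.65
ee_pos: [0.5138, -0.0194, 0.0328]
ee_rot: [0.999, -0.05, 0.0, 0.0]
force: [0.5, -0.6, 0.4]
finger_gap: 0.0582
```

```bash
python3 go.py 0.5 -0.018 0.25 -0.099
```

```text
t 8.65 pos [ 0.5138 -0.0194  0.0328] yaw -0.0992 F [ 0.5 -0.6  0.4] M [-0.   -0.03 -0.05] gap 0.0582
roll -0.0002 shift old axes [-0.0138 -0.     -0.2172] after roll [-0.0138 -0.     -0.2172]
```

Call:
drive_tool([
  [0.06,0,0,-0.01,0],
  [0.06,0,0,-0.025,0],
  [0.06,0,0,-0.04,0],
  [0.06,0,0,-0.04,0],
  [0.06,0,0,-0.04,0],
])

```text
time_s: 9.15
ee_pos: [0.5132, -0.0193, 0.1903]
ee_rot: [0.999, -0.05, 0.0, 0.0]
force: [0.7, 0.2, -0.9]
finger_gap: 0.0599
```

Call:
drive_tool([
  [0.06,0,0,-0.03,0],
  [0.06,-0.02,0,-0.02,0],
  [0.06,-0.03,0,-0.01,0],
  [0.06,0,0,0,0],
])

```text
time_s: 9.55
ee_pos: [0.4618, -0.014, 0.2503]
ee_rot: [0.999, -0.049, 0.001, 0.0]
force: [0.3, 0.5, -1.1]
finger_gap: 0.06
```

```bash
python3 - <<'E'
from h import *
im=robot.snapshot('scene')[:,:,::-1]
cv2.imwrite('pics/s6.png',cv2.resize(im[190:260,240:340],None,fx=8,fy=8,interpolation=cv2.INTER_CUBIC))
im=robot.snapshot('top')[:,:,::-1]
cv2.imwrite('pics/t6.png',cv2.resize(im[160:280,240:340],None,fx=5,fy=5,interpolation=cv2.INTER_CUBIC))
o=robot.observe(); print(o['joint_positions'].round(3),o['joint_efforts'].round(4),o['moment'])
E
python3 go.py 0.619 -0.0297 0.250 -0.2
```

```text
[-0.207  0.152 -0.149  1.269  0.     3.034] [ 1.71500e-01 -5.63282e+01  3.83632e+01  4.93700e-01 -3.10000e-03
 -1.73000e-02] [ 0.02346051 -0.02924434  0.0330752 ]
t 9.65 pos [ 0.4637 -0.0144  0.2487] yaw -0.0993 F [-0.1  0.6 -0.3] M [ 0.02 -0.03  0.03] gap 0.06
roll 0.1007 shift old axes [ 0.156  -0.0002 -0.001 ] after roll [ 0.1552 -0.0158 -0.001 ]
```

View pics/s6.png

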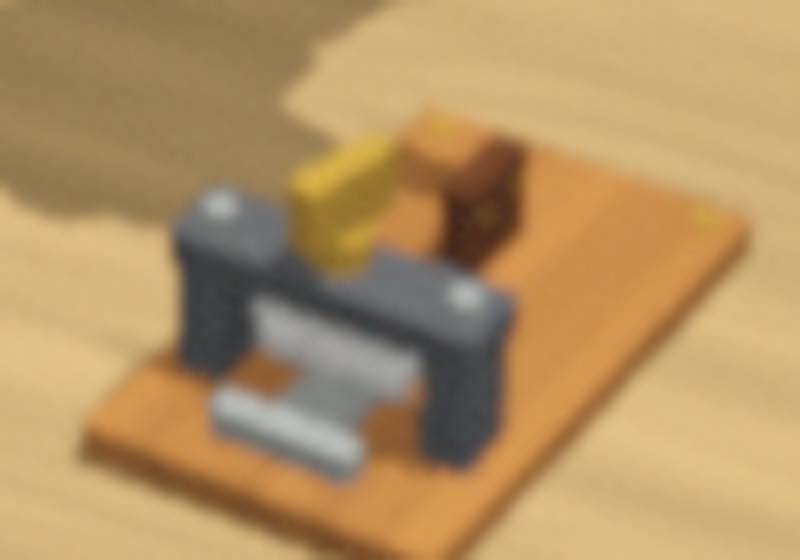

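View pics/t6.png

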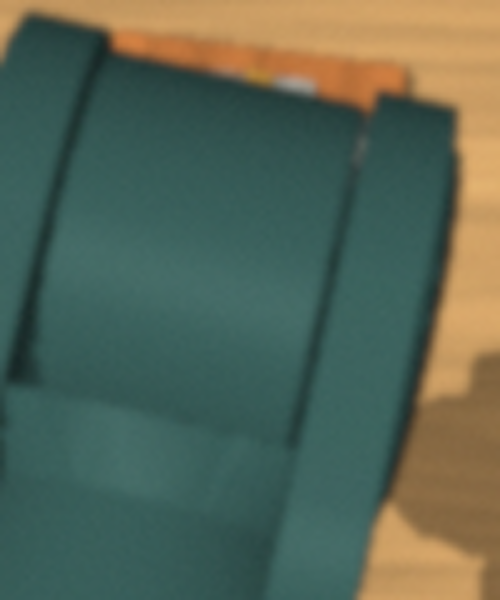

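```bash
python3 - <<'E'
from fit import *
p=[0.6285,-0.0232,-0.1003]
def s6(X): return ((proj('scene',T(p,X))-[240,190]+.5)*8-.5).round(0).tolist()
for z in (.028,.030,.032,.034,.036,.038): print(z,s6([[0,-.028,z],[0,.028,z]]))
print('stop top front', s6([[.03,-.03,.034],[.03,.03,.034]]))
print('bridge',s6([[.018,-.065,.085],[.018,.065,.085]]))
for a in (0,-.1,-.2,-.3):
    c,s=np.cos(a),np.sin(a)
    W=[[c*x-s*y,s*x+c*y,z] for x,y,z in [(.023,.007,.128),(.023,-.007,.128),(-.023,-.007,.128),(-.023,.007,.128),(.023,.007,.098),(.023,-.007,.098),(-.023,.007,.098)]]
    print(a,s6(W))
E
```

```text
0.028 [[274.0, 375.0], [405.0, 425.0]]
0.03 [[274.0, 371.0], [405.0, 421.0]]
0.032 [[274.0, 366.0], [405.0, 416.0]]
0.034 [[274.0, 362.0], [405.0, 412.0]]
0.036 [[274.0, 358.0], [405.0, 408.0]]
0.038 [[274.0, 353.0], [406.0, 403.0]]
stop top front [[225.0, 403.0], [367.0, 458.0]]
bridge [[161.0, 241.0], [474.0, 358.0]]
0 [[326.0, 212.0], [291.0, 199.0], [359.0, 137.0], [393.0, 149.0], [325.0, 282.0], [291.0, 269.0], [392.0, 218.0]]
-0.1 [[319.0, 211.0], [287.0, 196.0], [366.0, 138.0], [398.0, 152.0], [318.0, 281.0], [286.0, 266.0], [396.0, 221.0]]
-0.2 [[313.0, 209.0], [283.0, 193.0], [372.0, 140.0], [401.0, 155.0], [312.0, 279.0], [283.0, 263.0], [400.0, 224.0]]
-0.3 [[307.0, 207.0], [280.0, 189.0], [378.0, 142.0], [405.0, 159.0], [306.0, 277.0], [280.0, 259.0], [403.0, 228.0]]
```

Call:
drive_tool([
  [0.06,0,0,0,-0.14],
  [0.06,0,0,0,-0.145],
  [0.06,0,0,0,-0.145],
  [0.06,0,0,0,-0.145],
  [0.06,0,0,0,-0.145],
])

```text
time_s: 10.15
ee_pos: [0.4643, -0.0144, 0.2474]
ee_rot: [0.951, 0.308, -0.0, -0.0]
force: [-0.5, -0.2, -0.0]
finger_gap: 0.0603
```

Call:
drive_tool([
  [0.06,0,0,0,-0.145],
  [0.06,0,0,0,-0.145],
  [0.06,0,0,0,-0.145],
  [0.06,0,0,0,-0.145],
  [0.06,0,0,0,-0.145],
])

```text
time_s: 10.65
ee_pos: [0.4643, -0.0145, 0.2474]
ee_rot: [0.78, 0.626, -0.0, -0.0]
force: [-0.2, 0.2, -1.0]
finger_gap: 0.06
```

Call:
drive_tool([
  [0.06,0,0,0,-0.145],
  [0.06,0,0,0,-0.145],
  [0.06,0,0,0,-0.145],
  [0.06,0,0,0,-0.145],
  [0.06,0,0,0,-0.145],
])

```text
time_s: 11.15
ee_pos: [0.4643, -0.0145, 0.2474]
ee_rot: [0.508, 0.862, -0.0, -0.0]
force: [-1.0, 0.4, -0.3]
finger_gap: 0.0601
```

Call:
drive_tool([
  [0.06,0,0,0,-0.145],
  [0.06,0,0,0,-0.145],
  [0.06,0,0,0,-0.145],
  [0.06,0,0,0,-0.145],
  [0.06,0,0,0,-0.145],
])

```text
time_s: 11.65
ee_pos: [0.4643, -0.0145, 0.2474]
ee_rot: [0.169, 0.986, 0.0, -0.0]
force: [-0.3, -1.1, 1.3]
finger_gap: 0.0598
```

```bash
python3 go.py 0.619 -0.0297 0.170 2.905; python3 -c "
from station import robot
print(robot.observe()['joint_positions'].round(3))"
```

```text
t 11.65 pos [ 0.4643 -0.0145  0.2474] yaw 2.8017 F [-0.3 -1.1  1.3] M [-0.01  0.07  0.01] gap 0.0598
roll -0.1033 shift old axes [-0.151   0.0372  0.0773] after roll [-0.154   0.0215  0.0773]
[-0.207  0.155 -0.148  1.268  0.     0.133]
```

Call:
drive_tool([
  [0.06,0,0,0,-0.103],
  [0.06,-0.03,0.004,0,0],
  [0.06,-0.032,0.005,0.01,0],
  [0.06,-0.032,0.005,0.02,0],
  [0.06,-0.032,0.005,0.02,0],
])

```text
time_s: 12.15
ee_pos: [0.5925, -0.0264, 0.1967]
ee_rot: [0.121, 0.993, -0.0, 0.0]
force: [-0.6, 0.5, -0.4]
finger_gap: 0.0601
```

Call:
drive_tool([
  [0.06,-0.028,0.0025,0.02,0],
  [0.06,0,0,0.007,0],
  [0.06,0,0,0,0],
])

```text
time_s: 12.45
ee_pos: [0.6181, -0.0305, 0.1689]
ee_rot: [0.121, 0.993, 0.0, -0.002]
force: [-0.9, -0.7, -0.2]
finger_gap: 0.0599
```

```bash
python3 go.py 0.619 -0.0297 0.101 2.905; python3 - <<'E'
from h import *
im=robot.snapshot('scene')[:,:,::-1]
cv2.imwrite('pics/s7.png',cv2.resize(im[150:250,230:330],None,fx=6,fy=6,interpolation=cv2.INTER_CUBIC))
E
```

```text
t 12.45 pos [ 0.6181 -0.0305  0.1689] yaw 2.8987 F [-0.9 -0.7 -0.2] M [0.   0.03 0.03] gap 0.0599
roll -0.0063 shift old axes [-0.0009  0.001   0.0679] after roll [-0.0009  0.001   0.0679]
```

View pics/s7.png

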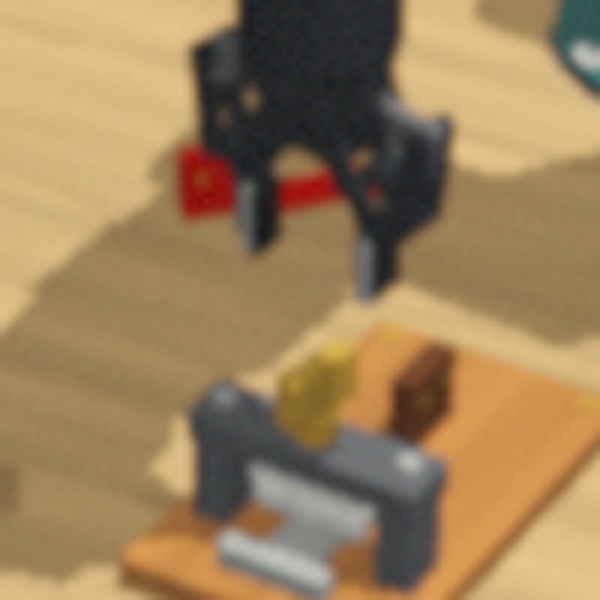

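Call:
drive_tool([
  [0.06,-0.001,0.001,0.015,0],
  [0.06,0,0,0.02,0],
  [0.06,0,0,0.02,0],
  [0.06,0,0,0.01,0],
  [0.06,0,0,0.002,0],
])

```text
time_s: 13.0
ee_pos: [0.619, -0.0297, 0.1038]
ee_rot: [0.121, 0.993, 0.0, -0.0]
force: [0.3, 0.7, 0.1]
finger_gap: 0.0599
```

Call:
drive_tool([
  [0.008,0,0,0,0],
  [0.008,0,0,0,0],
  [0.008,0,0,0,0],
  [0.008,0,0,0,0],
  [0.008,0,0,0,0],
], newtons=40)

```text
time_s: 13.5
ee_pos: [0.62, -0.0282, 0.105]
ee_rot: [0.121, 0.993, 0.002, 0.001]
force: [-0.8, 12.1, 8.5]
finger_gap: 0.0136
```

```bash
cat > rd.py <<'E'
from h import *
import sys
n=int(sys.argv[1]) if len(sys.argv)>1 else 4
L=[]
for i in range(n):
    robot.snapshot('scene') if i else None
    o=robot.observe(); L.append([o['joint_efforts'][5],o['moment'][2],*o['force']])
L=np.array(L); M=R.from_quat(o['ee_rot']).as_matrix()
print('t',round(o['time_s'],2),'pos',o['ee_pos'].round(4),'yaw',round(float(np.arctan2(M[1,0],M[0,0])),4),'q6',o['joint_positions'][5].round(4),'q1',o['joint_positions'][0].round(4),'gap',round(o['finger_gap'],4))
print('eff6',L[:,0].round(4),'Mz',L[:,1].round(3),'mean',L.mean(0).round(4))
E
python3 rd.py 3
```

```text
t 13.6 pos [ 0.6201 -0.0282  0.105 ] yaw 2.9001 q6 0.0634 q1 -0.1781 gap 0.013
eff6 [0.0541 0.0542 0.0547] Mz [0.112 0.095 0.073] mean [ 0.0543  0.0932 -1.0208 11.9264  8.3619]
```

Call:
drive_tool([
  [0.008,-0.0006,0.0018,-0.002,0],
  [0.008,0,0,0,0],
])

```text
time_s: 13.8
ee_pos: [0.62, -0.028, 0.1051]
ee_rot: [0.121, 0.993, -0.0, -0.001]
force: [-0.4, 1.2, -13.3]
finger_gap: 0.0127
```

```bash
python3 rd.py 2
```

```text
t 13.85 pos [ 0.62   -0.0281  0.1052] yaw 2.8989 q6 0.0663 q1 -0.1764 gap 0.0131
eff6 [0.1426 0.1251] Mz [0.084 0.036] mean [  0.1339   0.0597  -0.4832   0.8873 -13.0837]
```

Call:
drive_tool([
  [0.008,0,0,0.0012,0.05],
  [0.008,0,0,0,0.1],
  [0.008,0,0,0,0.1],
  [0.008,0,0,0,0],
])

```text
time_s: 14.25
ee_pos: [0.6202, -0.0278, 0.1051]
ee_rot: [0.246, 0.969, 0.0, -0.0]
force: [-4.0, 3.8, -0.5]
finger_gap: 0.0133
```

```bash
python3 rd.py 3
```

```text
t 14.35 pos [ 0.6202 -0.0278  0.1051] yaw 2.6486 q6 0.3166 q1 -0.1763 gap 0.0132
eff6 [1.5231 0.497  0.0512] Mz [-0.123 -0.074 -0.146] mean [ 0.6904 -0.1143 -4.5207  3.8803 -0.4693]
```

Call:
drive_tool([
  [0.008,0,0,0,0.05],
  [0.008,0,0,0,0.05],
  [0.008,0,0,0,0],
])

```text
time_s: 14.65
ee_pos: [0.6202, -0.0278, 0.1051]
ee_rot: [0.293, 0.956, 0.0, -0.0]
force: [-4.0, 3.2, -0.3]
finger_gap: 0.013
```

```bash
python3 rd.py 3
```

```text
t 14.75 pos [ 0.6202 -0.0277  0.1051] yaw 2.5488 q6 0.4166 q1 -0.1763 gap 0.0131
eff6 [ 0.6959  0.1811 -0.0342] Mz [-0.078 -0.162 -0.116] mean [ 0.281  -0.1187 -3.873   4.0667 -0.1151]
```

```bash
cat > rd.py <<'E'
from h import *
import sys,os
n=int(sys.argv[1]) if len(sys.argv)>1 else 4
L=[];I=[]
for i in range(n):
    if i: I.append(robot.snapshot('scene').astype(float))
    o=robot.observe(); L.append([o['joint_efforts'][5],o['moment'][2],*o['force']])
L=np.array(L); M=R.from_quat(o['ee_rot']).as_matrix()
yaw=float(np.arctan2(M[1,0],M[0,0]))
print('t',round(o['time_s'],2),'pos',o['ee_pos'].round(4),'yaw',round(yaw,4),'q6',o['joint_positions'][5].round(4),'gap',round(o['finger_gap'],4))
print('eff6',L[:,0].round(3),'Mz',L[:,1].round(3),'mean',L.mean(0).round(4))
np.savez_compressed(f"rd_{o['time_s']:.2f}.npz",L=L,im=np.mean(I,0)[150:260,230:350],yaw=yaw)
E
python3 rd.py 5
```

```text
t 14.95 pos [ 0.6202 -0.0278  0.1051] yaw 2.5488 q6 0.4165 gap 0.013
eff6 [-0.034 -0.094 -0.109 -0.112 -0.112] Mz [-0.116 -0.122 -0.122 -0.146 -0.081] mean [-0.0922 -0.1173 -3.6387  4.5335  0.019 ]
```

Call:
drive_tool([
  [0.008,0,0,0,0.05],
  [0.008,0,0,0,0.05],
  [0.008,0,0,0,0.05],
  [0.008,0,0,0,0.05],
  [0.008,0,0,0,0.0],
])

```text
time_s: 15.45
ee_pos: [0.6204, -0.0276, 0.1051]
ee_rot: [0.387, 0.922, 0.001, -0.0]
force: [-3.5, 5.9, -0.1]
finger_gap: 0.0134
```

```bash
python3 rd.py 5
```

```text
t 15.65 pos [ 0.6203 -0.0276  0.1051] yaw 2.349 q6 0.6165 gap 0.0131
eff6 [ 0.698  0.183 -0.033 -0.094 -0.108] Mz [-0.185 -0.118 -0.123 -0.129 -0.127] mean [ 0.1292 -0.1366 -2.9922  5.5591 -0.5604]
```

Call:
drive_tool([
  [0.008,0,0,0,0.05],
  [0.008,0,0,0,0.05],
  [0.008,0,0,0,0.05],
  [0.008,0,0,0,0.05],
  [0.008,0,0,0,0.0],
])

```text
time_s: 16.15
ee_pos: [0.6205, -0.0275, 0.105]
ee_rot: [0.477, 0.879, 0.001, -0.0]
force: [-1.9, 7.3, -1.2]
finger_gap: 0.0132
```

```bash
python3 rd.py 5; python3 - <<'E'
import numpy as np,glob,cv2
fs=sorted(glob.glob('rd_*.npz'),key=lambda s:float(s[3:-4])); 
a=[np.load(f)['im'][60:110] for f in (fs[0],fs[-1])]
cv2.imwrite('pics/rd1.png',cv2.resize(np.vstack(a)[:,:,::-1].astype('uint8'),None,fx=6,fy=6,interpolation=cv2.INTER_CUBIC))
E
```

```text
t 16.35 pos [ 0.6205 -0.0275  0.1051] yaw 2.149 q6 0.8165 gap 0.0129
eff6 [ 0.698  0.183 -0.033 -0.094 -0.108] Mz [-0.111 -0.116 -0.192 -0.129 -0.16 ] mean [ 0.1294 -0.1417 -1.6975  6.9869 -1.3157]
```

View pics/rd1.png

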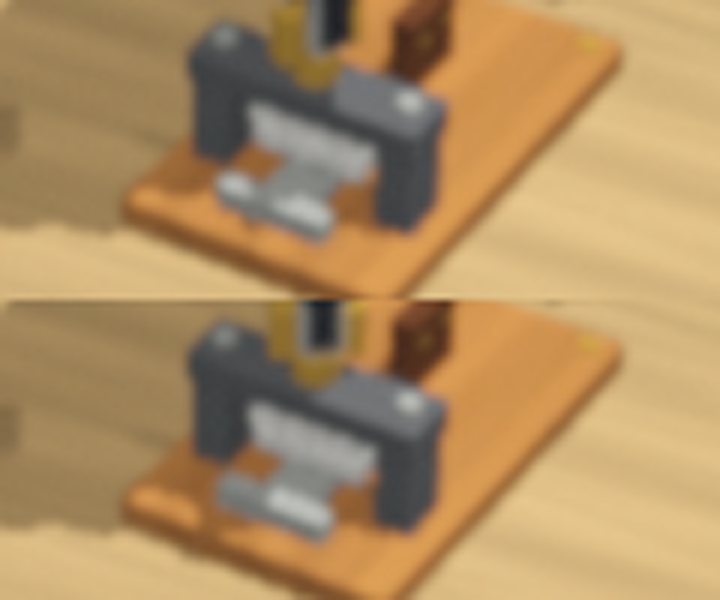

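Call:
drive_tool([
  [0.008,0.0008,0.0003,0,0.05],
  [0.008,0,0,0,0.05],
  [0.008,0,0,0,0.05],
  [0.008,0,0,0,0.05],
  [0.008,0,0,0,0.0],
])

```text
time_s: 16.85
ee_pos: [0.6206, -0.0273, 0.1051]
ee_rot: [0.562, 0.827, 0.0, 0.0]
force: [-0.1, 3.1, -0.5]
finger_gap: 0.0131
```

```bash
python3 rd.py 5
```

```text
t 17.05 pos [ 0.6206 -0.0273  0.105 ] yaw 1.95 q6 1.0165 gap 0.013
eff6 [ 0.802  0.324  0.036 -0.071 -0.083] Mz [-0.092 -0.151 -0.135 -0.104 -0.048] mean [ 0.2015 -0.1058 -0.6023  3.0822  1.025 ]
```

Call:
drive_tool([
  [0.008,0,0,0,0.05],
  [0.008,0,0,0,0.05],
  [0.008,0,0,0,0.05],
  [0.008,0,0,0,0.05],
  [0.008,0,0,0,0.0],
])

```text
time_s: 17.55
ee_pos: [0.6208, -0.0272, 0.105]
ee_rot: [0.641, 0.767, 0.0, 0.0]
force: [0.5, 3.2, 3.2]
finger_gap: 0.013
```

```bash
python3 rd.py 5
```

```text
t 17.75 pos [ 0.6208 -0.0272  0.105 ] yaw 1.7503 q6 1.2162 gap 0.0131
eff6 [ 0.802  0.314  0.024 -0.065 -0.122] Mz [-0.096 -0.123 -0.1   -0.125 -0.075] mean [ 0.1905 -0.1039  0.7977  4.4994  4.2734]
```

Call:
drive_tool([
  [0.008,0,0,0,0.05],
  [0.008,0,0,0,0.05],
  [0.008,0,0,0,0.05],
  [0.008,0,0,0,0.05],
  [0.008,0,0,0,0.0],
])

```text
time_s: 18.25
ee_pos: [0.621, -0.0272, 0.105]
ee_rot: [0.715, 0.699, 0.001, 0.0]
force: [2.1, 4.4, 4.6]
finger_gap: 0.0128
```

```bash
python3 rd.py 5
```

```text
t 18.45 pos [ 0.621  -0.0272  0.105 ] yaw 1.5502 q6 1.4164 gap 0.0128
eff6 [ 0.699  0.184 -0.033 -0.093 -0.108] Mz [-0.054 -0.124 -0.035 -0.13  -0.123] mean [ 0.1296 -0.0934  2.0162  5.0497  5.1178]
```

Call:
drive_tool([
  [0.008,0.0006,0.0003,-0.0004,0.05],
  [0.008,0,0,0,0.05],
  [0.008,0,0,0,0.05],
  [0.008,0,0,0,0.05],
  [0.008,0,0,0,0.0],
])

```text
time_s: 18.95
ee_pos: [0.6212, -0.0271, 0.105]
ee_rot: [0.781, 0.624, 0.0, 0.001]
force: [4.6, -0.3, 0.6]
finger_gap: 0.0133
```

```bash
python3 rd.py 6
```

```text
t 19.2 pos [ 0.6212 -0.0271  0.105 ] yaw 1.35 q6 1.6172 gap 0.0132
eff6 [ 0.804  0.312  0.022 -0.066 -0.125 -0.077] Mz [-0.084 -0.113 -0.148 -0.033 -0.1   -0.056] mean [ 0.1449 -0.089   4.998  -0.6314 -0.4859]
```

Call:
drive_tool([
  [0.008,0,0,0,0.05],
  [0.008,0,0,0,0.05],
  [0.008,0,0,0,0.05],
  [0.008,0,0,0,0.05],
  [0.008,0,0,0,0.0],
])

```text
time_s: 19.7
ee_pos: [0.6214, -0.0272, 0.1051]
ee_rot: [0.84, 0.543, 0.0, 0.001]
force: [6.7, -1.3, -1.8]
finger_gap: 0.0134
```

```bash
python3 rd.py 6
```

```text
t 19.95 pos [ 0.6214 -0.0272  0.1051] yaw 1.15 q6 1.8172 gap 0.0128
eff6 [ 0.72   0.204 -0.012 -0.073 -0.087 -0.09 ] Mz [-0.132 -0.058 -0.07  -0.097 -0.138 -0.106] mean [ 0.1103 -0.1005  6.5914 -1.349  -1.7026]
```

Call:
drive_tool([
  [0.008,0,0,0,0.05],
  [0.008,0,0,0,0.05],
  [0.008,0,0,0,0.05],
  [0.008,0,0,0,0.05],
  [0.008,0,0,0,0.0],
])

```text
time_s: 20.45
ee_pos: [0.6215, -0.0272, 0.1051]
ee_rot: [0.89, 0.457, 0.0, 0.001]
force: [7.3, -1.3, -3.9]
finger_gap: 0.0132
```

```bash
python3 rd.py 6
```

```text
t 20.7 pos [ 0.6215 -0.0272  0.1051] yaw 0.9499 q6 2.0172 gap 0.0129
eff6 [ 0.741  0.225  0.009 -0.052 -0.066 -0.069] Mz [-0.041 -0.049  0.01  -0.055 -0.086 -0.051] mean [ 0.1313 -0.0453  7.6123 -1.5927 -2.7923]
```

Call:
drive_tool([
  [0.008,0.0004,0.0009,0.0003,0.0],
  [0.008,0,0,0,0.0],
  [0.008,0,0,0,0.0],
])

```text
time_s: 21.0
ee_pos: [0.6216, -0.0273, 0.105]
ee_rot: [0.889, 0.457, -0.0, 0.0]
force: [0.6, -0.5, 5.2]
finger_gap: 0.0133
```

```bash
python3 rd.py 3; python3 - <<'E'
import numpy as np,glob,cv2
fs=sorted(glob.glob('rd_*.npz'),key=lambda s:float(s[3:-4])); print(fs)
a=[np.load(f)['im'][40:110,20:90] for f in (fs[0],fs[-1])]
cv2.imwrite('pics/rd2.png',cv2.resize(np.hstack(a)[:,:,::-1].astype('uint8'),None,fx=5.7,fy=5.7,interpolation=cv2.INTER_CUBIC))
E
```

```text
t 21.1 pos [ 0.6216 -0.0273  0.105 ] yaw 0.9497 q6 2.0175 gap 0.0132
eff6 [-0.049 -0.052 -0.043] Mz [-0.049 -0.015 -0.023] mean [-0.0481 -0.0288  1.2319 -1.2447  5.2777]
['rd_14.95.npz', 'rd_15.65.npz', 'rd_16.35.npz', 'rd_17.05.npz', 'rd_17.75.npz', 'rd_18.45.npz', 'rd_19.20.npz', 'rd_19.95.npz', 'rd_20.70.npz', 'rd_21.10.npz']
```

View pics/rd2.png

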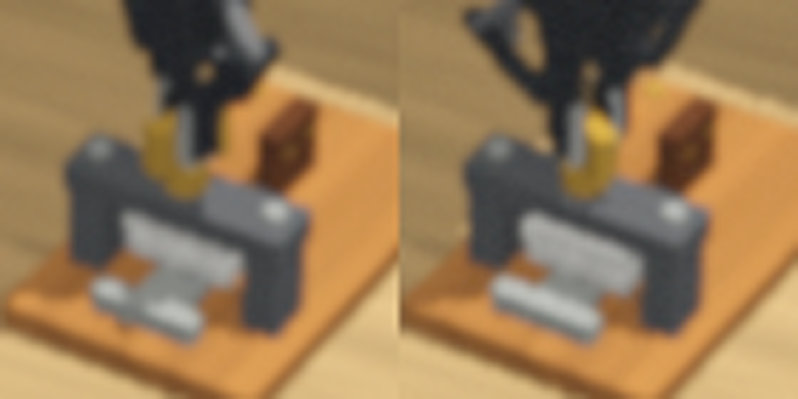

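Call:
drive_tool([
  [0.008,0,0,-0.0004,0.05],
  [0.008,0,0,0,0.05],
  [0.008,0,0,0,0.0],
  [0.008,0,0,0,0.0],
])

```text
time_s: 21.5
ee_pos: [0.6217, -0.0273, 0.1051]
ee_rot: [0.911, 0.413, -0.0, 0.0]
force: [2.7, -4.3, -0.2]
finger_gap: 0.0128
```

```bash
python3 rd.py 5; python3 - <<'E'
import numpy as np,glob,cv2
fs=sorted(glob.glob('rd_*.npz'),key=lambda s:float(s[3:-4]))
r=np.load(fs[0])['im'].mean(2)
# scraper region in crop: track vertical shift of lower edge via column profiles
for f in fs:
    d=np.load(f); im=d['im']
    # sample columns across right part of scraper, print gray rows
    g=im[...,2]  # blue: wood dark blue, steel brighter
    out=[]
    for c in (43,44,59,60,61):
        col=g[78:102,c]; out.append(col.round(0).astype(int))
    print(f,round(float(d['yaw']),3)); print(out[0].tolist()); print(out[3].tolist())
E
```

```text
t 21.7 pos [ 0.6217 -0.0273  0.105 ] yaw 0.8497 q6 2.1175 gap 0.013
eff6 [ 0.069 -0.016 -0.026 -0.059 -0.013] Mz [-0.094  0.016  0.007 -0.01   0.033] mean [-0.009  -0.0097  2.8124 -4.2961 -0.222 ]
rd_14.95.npz 2.549
[139, 151, 154, 153, 144, 130, 103, 70, 53, 53, 59, 76, 106, 125, 130, 126, 117, 111, 102, 84, 74, 76, 78, 74]
[116, 105, 86, 70, 71, 94, 130, 155, 160, 153, 142, 124, 95, 64, 51, 50, 52, 53, 54, 59, 66, 74, 80, 80]
rd_15.65.npz 2.349
[137, 149, 152, 151, 144, 129, 103, 74, 55, 52, 58, 78, 105, 124, 129, 125, 117, 110, 102, 86, 76, 76, 76, 75]
[116, 106, 86, 70, 71, 92, 128, 153, 160, 155, 142, 126, 100, 68, 53, 50, 51, 50, 52, 57, 66, 76, 80, 80]
rd_16.35.npz 2.149
[143, 156, 158, 156, 149, 137, 115, 82, 58, 51, 58, 76, 105, 124, 131, 128, 120, 113, 102, 85, 76, 77, 76, 74]
[116, 106, 87, 70, 70, 92, 125, 153, 161, 156, 142, 126, 103, 74, 56, 52, 51, 50, 52, 57, 67, 74, 80, 80]
rd_17.05.npz 1.95
[142, 152, 155, 157, 152, 139, 120, 90, 63, 50, 60, 86, 126, 161, 174, 165, 136, 114, 102, 88, 76, 75, 78, 76]
[115, 104, 86, 70, 72, 94, 127, 150, 160, 157, 146, 130, 110, 81, 5
[... 1000 characters left out ...]
0.95
[149, 165, 162, 156, 152, 146, 138, 119, 84, 58, 64, 103, 151, 179, 184, 169, 137, 114, 103, 88, 77, 77, 78, 74]
[117, 105, 86, 71, 73, 96, 126, 145, 153, 157, 153, 143, 126, 100, 73, 54, 51, 50, 54, 58, 65, 75, 80, 81]
rd_21.10.npz 0.95
[151, 164, 161, 157, 152, 146, 138, 120, 84, 56, 64, 103, 150, 178, 184, 168, 139, 114, 104, 88, 78, 78, 76, 74]
[116, 105, 86, 70, 73, 96, 126, 144, 154, 156, 152, 142, 126, 102, 72, 54, 51, 52, 52, 58, 68, 74, 80, 81]
rd_21.70.npz 0.85
[152, 165, 161, 156, 152, 145, 138, 119, 85, 56, 64, 102, 150, 178, 184, 169, 138, 116, 103, 87, 78, 75, 77, 75]
[117, 106, 86, 71, 72, 95, 125, 146, 154, 156, 152, 142, 125, 101, 73, 54, 50, 52, 52, 57, 66, 75, 80, 80]
```

The scraper's lower edge stopped moving at yaw of about 1.36. The settled torque has climbed at 0.004 N·m per N since then (-0.112 → -0.090 → -0.069). That puts the nip at about 13 N now. I'll check settled readings, then back off slightly.

```bash
python3 rd.py 7
```

```text
t 22.0 pos [ 0.6217 -0.0272  0.1051] yaw 0.8497 q6 2.1175 gap 0.0131
eff6 [-0.013  0.008  0.013  0.014  0.014  0.014  0.014] Mz [ 0.033  0.099  0.031 -0.013  0.051  0.011  0.018] mean [ 0.0088  0.0327  2.6362 -4.3325 -0.7948]
```

Call:
drive_tool([
  [0.008,0,0,0,-0.04],
  [0.008,0,0,0,-0.04],
  [0.008,0,0,0,-0.03],
  [0.008,0,0,0,0.0],
  [0.008,0,0,0,0.0],
])

```text
time_s: 22.5
ee_pos: [0.6216, -0.0272, 0.105]
ee_rot: [0.887, 0.461, -0.0, 0.0]
force: [2.0, -5.5, 0.0]
finger_gap: 0.0133
```

```bash
python3 rd.py 7
```

```text
t 22.8 pos [ 0.6216 -0.0272  0.1051] yaw 0.9593 q6 2.008 gap 0.0132
eff6 [0.097 0.134 0.143 0.145 0.145 0.145 0.145] Mz [0.162 0.21  0.17  0.189 0.188 0.135 0.146] mean [ 0.1362  0.1713  2.3872 -4.9925 -0.275 ]
```

The nip reads about 8–10 N (settled +0.145 N·m against the 0.112 baseline, and 0.40 rad past contact). I'll relieve the side force, release and rise.

Call:
drive_tool([
  [0.008,-0.0004,0.0006,0,0],
  [0.008,0,0,0,0],
  [0.008,0,0,0,0],
])

```text
time_s: 23.1
ee_pos: [0.6217, -0.0273, 0.1051]
ee_rot: [0.887, 0.461, -0.0, -0.0]
force: [-1.3, 1.5, 2.2]
finger_gap: 0.0133
```

```bash
python3 rd.py 4
```

```text
t 23.25 pos [ 0.6217 -0.0273  0.105 ] yaw 0.9591 q6 2.0075 gap 0.0134
eff6 [0.131 0.131 0.133 0.135] Mz [0.123 0.08  0.121 0.138] mean [ 0.1324  0.1155 -0.9082  1.1755  2.2262]
```

Call:
drive_tool([
  [0.05,0,0,0,0],
  [0.05,0,0,0,0],
  [0.05,0,0,0,0],
  [0.05,0,0,0,0],
])

```text
time_s: 23.65
ee_pos: [0.622, -0.0277, 0.105]
ee_rot: [0.887, 0.461, 0.0, 0.0]
force: [0.6, -0.0, -0.8]
finger_gap: 0.0499
```

Call:
drive_tool([
  [0.05,0,0,-0.01,0],
  [0.05,0,0,-0.03,0],
  [0.05,0,0,-0.04,0],
  [0.05,0,0,-0.04,0],
  [0.05,0,0,-0.02,0],
])

```text
time_s: 24.15
ee_pos: [0.6225, -0.0277, 0.2494]
ee_rot: [0.887, 0.461, 0.002, 0.001]
force: [-0.6, 0.6, -0.7]
finger_gap: 0.0501
```

```bash
python3 rd.py 4; python3 go.py 0.40 -0.02 0.30 0.95; python3 - <<'E'
from h import *
im=robot.snapshot('scene')[:,:,::-1]
cv2.imwrite('pics/s9.png',cv2.resize(im[170:270,230:350],None,fx=6,fy=6,interpolation=cv2.INTER_CUBIC))
E
```

```text
t 24.3 pos [ 0.6225 -0.0277  0.2467] yaw 0.9588 q6 2.0076 gap 0.0502
eff6 [ 0. -0. -0.  0.] Mz [ 0.004  0.007 -0.     0.025] mean [-0.      0.009  -0.4496  0.0007  0.1981]
t 24.3 pos [ 0.6225 -0.0277  0.2467] yaw 0.9588 F [-0.2 -0.8 -0.6] M [-0.04  0.03  0.03] gap 0.0502
roll 0.0088 shift old axes [-0.1214 -0.1864 -0.0539] after roll [-0.1231 -0.1854 -0.0539]
```

View pics/s9.png

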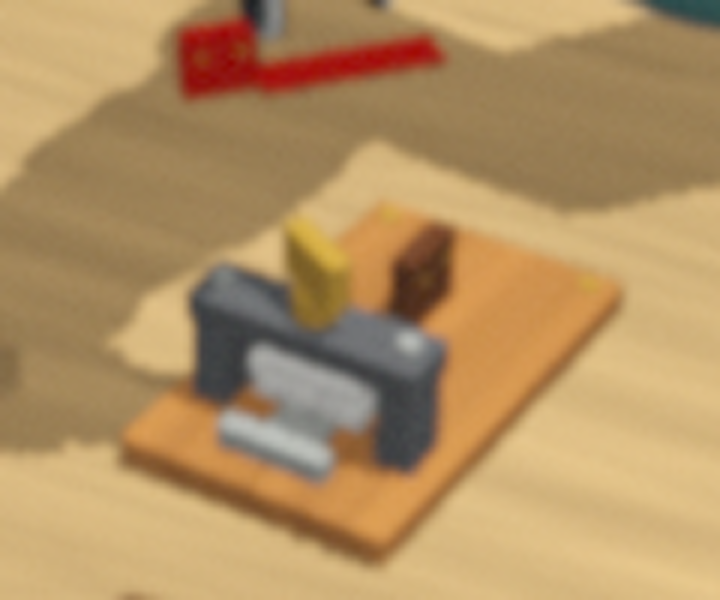

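```bash
python3 - <<'E'
from fit import *
im=robot.snapshot('scene')[:,:,::-1]
cv2.imwrite('pics/s10.png',im)
tp=robot.snapshot('top')[:,:,::-1]; cv2.imwrite('pics/t10.png',tp)
p=[0.6285,-0.0232,-0.1003]
for a in (.7,.85,.96,1.1,1.25):
    r=a+.1; c,s=np.cos(r),np.sin(r)
    W=[[c*x-s*y,s*x+c*y,z] for x,y,z in [(.023,.007,.128),(.023,-.007,.128),(-.023,-.007,.128),(-.023,.007,.128),(.023,.007,.098),(.023,-.007,.098)]]
    print(a,((proj('scene',T(p,W))-[230,170]+.5)*6-.5).round(0).tolist())
E
```

```text
0.7 [[344.0, 276.0], [315.0, 280.0], [290.0, 226.0], [319.0, 222.0], [343.0, 328.0], [314.0, 332.0]]
0.85 [[350.0, 273.0], [323.0, 280.0], [284.0, 228.0], [311.0, 222.0], [349.0, 326.0], [322.0, 332.0]]
0.96 [[354.0, 271.0], [328.0, 279.0], [280.0, 230.0], [306.0, 222.0], [353.0, 323.0], [327.0, 332.0]]
1.1 [[359.0, 268.0], [335.0, 278.0], [276.0, 233.0], [299.0, 223.0], [358.0, 320.0], [334.0, 331.0]]
1.25 [[363.0, 264.0], [342.0, 276.0], [271.0, 237.0], [292.0, 225.0], [362.0, 317.0], [341.0, 329.0]]
```

View pics/s10.png

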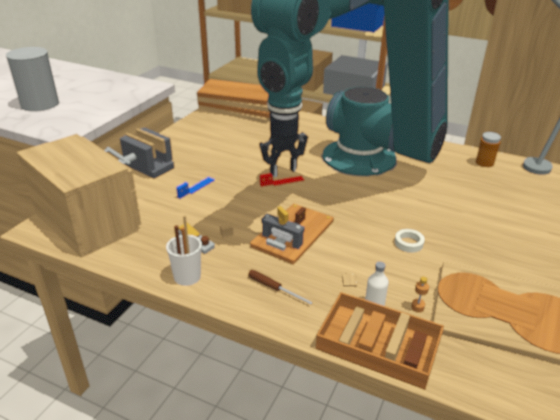

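The wing's outline fits a yaw of about 0.95. The gauge sits in the gap against the stop, the bystanders haven't moved, and the hand is well clear, so I'm handing the job in.

```bash
python3 -c "
from station import robot
print(robot.finish_job()); print(robot.observe()['time_s'])"
```

```text
the job is handed in; nothing more can be done
None
the job is handed in; nothing more can be done
```

The gauge is in the gap with its tip on the stop, and the screw is turned down to a light nip. I estimate the nip at 8–10 N. I handed the job in at about 24.4 s of the 64 s allowed.

- **Gauge:** I gripped the wooden-handled gauge across its 16 mm handle and slid it along the bed under the scraper blade. It stopped with about 12 N of push and no further movement. I then let go of it.
- **Screw:** I turned the wing screw clockwise about 2.05 rad, then backed off about 0.11 rad because the nip had reached about 13 N. I then released the wing and raised the hand clear.
- **Nip estimate:** The force was worked out, not measured directly.
  - **Screw angle:** the screw stands about 0.40 rad past contact, which gives about 10 N.
  - **Settled torque:** 0.145 N·m against a no-nip level of 0.112 N·m gives about 8 N.
  - **Pictures:** the scraper edge stopped coming down at about the angle where the torque began to change.
- **Doubtful readings:** Some torque readings near contact hadn't settled or were mixed with side forces of up to about 8 N. At the deepest point the settled torque alone implied more, about 30 N if taken at face value. That is over the 22 N limit, and it disagrees with the angle estimate of 13 N. I took the angle estimate as the right one because a settled torque need not sit at the friction limit, but I did not re-check it by gripping again.
- **Last pictures:** They show the gauge in the gap against the stop, the wing where I left it, and no sign that the other things had moved. The hand was touching nothing.

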